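Index the sample turntable under the probe and start the reading

ROBOT

A 7-joint arm with a two-finger parallel gripper is mounted at the origin on the work surface. World frame = base frame: x ahead of the robot, y to its left, z up, the work surface at z = 0. Lengths are in m, angles in rad, forces in N, time in s.
With the tool pointing down it reaches from about 0.425 to 0.875 m from the base axis. Payload 8.4 kg.
Tool frame: the origin (TCP) lies at the very end of the fingers, on their centre line; the grasp point (between the pads) lies 19 mm behind it; z points along the fingers, y is the line along which they close (so a half turn about z gives the same grasp; the last joint's range is limited). The gripper opens to 85 mm and grips with 20 to 120 N. Pads are 22 mm wide; open, the fingers measure 114 mm over their backs; the gripper's body (76 mm by 85 mm) begins 54 mm behind the grasp point. The pads swing forward as they close: fully open they stand 13 mm farther back than shut.
Start: joints at [1.048, 0.333, 0.04, 1.465, -0.013, 1.343, -0.059], TCP at [0.267, -0.592, 0.231] pointing down, gripper open.
Joint ranges: [-2.58, 2.58], [-0.38, 2.09], [-1.3, 1.39], [0.25, 2.4], [-1.5, 4.64], [0.08, 2.09], [-2.65, 2.65]. Speed limits (rad/s): [2.22, 2.22, 2.79, 2.79, 3.14, 3.14, 3.14].

INTERFACE

Orientations are given as a rotation vector (axis times angle).
In Python, from workcell import * gives the robot as it stands.
- The arm moves only by the tool step_arm, never from a script. Its argument "moves" is one flat list of numbers, 5 for each row, row after row: the closure, from -1 (fully open) to 1 (shut), then the shift along the tool's x, y, z in cm, then the turn about the tool's z in rad. In form: [hand, tx, ty, tz, spin, hand, tx, ty, tz, spin, ...]. A call has 1 to 8 rows; each row shifts and turns the commanded pose from where the row before left it, along the tool's axes as they then stand; what a row does not reach is not made up. A row lasts 1/12 s, in which the tool goes at most 41.7 mm and 7.16 degrees, less where a joint would pass 70% of its speed; a pose out of reach is approached as far as the arm can. A call is refused whole if a number of a shift passes 4.17 or a number of a turn 0.125, either way. A call with a gripper value outside its range is refused whole. The fingers move at their own pace and stop on an object; the grip force is fixed at half the most. Time passes only in rows, so rows that do not move let the fingers close. It gives the time, the measured TCP pose, the force, the opening and the grip force at its end, in the units of the state.
- sense(): the state, without advancing time (a new reading comes with each control period).
- camera(name): name is "scene" or "top" or "wrist"; returns a dict with "img" (480x640x3 uint8, red, green, blue), "fx", "fy", "cx", "cy" (pixels), "rvec" (rotation vector, rad) and "tvec" (3), from world to camera coordinates, as OpenCV has them; the wrist camera has in their place "T_tool_cam" (4x4, takes a point from camera to tool coordinates, whose origin is the TCP and whose axes are the flange's). Camera axes: x right, y down, z forward; pixel columns grow to the right and rows downward; lengths in m; the calibration is good to about 2 mm. A picture is of the moment at which its call begins: read the wrist's pose just before it. There is no depth.
- close_job(): hands the job in; it is judged then, once.
The state is a dict: "time": time; "joints": joint angles; "qd": joint speeds; "joint_efforts": joint torques, N m; "ee_pos": TCP position; "ee_rot": TCP orientation; "force": force on the tool from outside, world axes, zero at the start; "moment": the same for the moment, N m; "gripper_width": finger opening in m; "grip_force": force on a finger pad.
Only numpy, scipy, OpenCV 4.12 (cv2) and the standard library are available. Lean on these libraries where they do the work, as an engineer would, in place of code of your own. Each camera call takes 0.05 s, during which the arm holds its last target. There are 200 camera calls.

TASK

Push the sample turntable round by its spokes with a fingertip until the tall slim bottle stands centred under the probe of the stand, and only then press the start button all the way down and let it come up again. Do not touch, lift or tip the bottle or the jars on the turntable, and leave everything else on the bench where it is.

Things in the scene. Friction and masses are not known exactly. Their poses are not given: they have to be found in the camera images.
- station: fixed base plate with stand; origin on the bench, on the turntable's vertical axis; +x points to the stand's upright. Plate 12 mm thick, x -110 to 250 mm, y +-100 mm. Upright 16 mm thick at x = 215 mm, 312 mm tall; from it a boom at 272 mm height reaches back over the turntable and carries a vertical probe.
- probe_tip (a point): lower tip of the black probe (28 mm thick above, 12 mm below), 195 mm above the bench and 85 mm from the turntable's axis, straight above the circle on which the seat centres run. A full-height bottle in a seat passes 30 mm below it.
- turntable: turns either way about its vertical axis, no end stops, stays where left (friction 0.12 N m, slight damping). Disc 230 mm across; origin at centre of its underside, 30 mm above the bench. Four ring seats (60 mm across, 8 mm tall, bore 52 mm), centres 85 mm from the axis along its own +x, +y, -x, -y; the +x seat is empty, the others hold one sample each, in any order.
- spokes: four straight round steel spokes fixed to the turntable midway between the seats (45, 135, 225, 315 deg in the turntable's frame, which is also this body's frame). 12 mm thick, centre line 50 mm above the bench, reaching 182 mm from the axis, 67 mm beyond the disc; beneath them only the 12 mm base plate or the bench.
- tall_bottle: the tall slim white bottle, 44 mm across, 125 mm tall with a black cap, loose in a seat; origin at the centre of its underside, about 40 mm above the bench. Up to 4 mm of play in the seat.
- jar_mid: a squat white jar, 48 mm across, 65 mm tall, loose in a seat; origin under its centre.
- jar_low: a low white jar, 48 mm across, 42 mm tall, loose in a seat; origin under its centre.
- start_top (a point): centre of the top face of the start button: a round black push button 32 mm across on a round white housing 48 mm across and 12 mm tall on the bench; top 22 mm above the bench when up; presses straight down.
- start (a joint): travel of the start button in m: 0 up, 0.006 fully down; sprung, about 4 N when fully down, comes back up when let go.
- beaker: an open clear beaker, 70 mm across, 95 mm tall; a bystander, loose; origin under its centre.
- bench_bottle: a white bottle, 56 mm across, 120 mm tall, on the bench itself; a bystander, loose; origin under its centre.
- bench_jar: an amber jar, 64 mm across, 70 mm tall, on the bench; a bystander, loose; origin under its centre.
- spatula: a 180 mm spatula lying flat; a bystander, loose; origin at its middle, underneath.
- weigh_cup: a small open white cup, 56 mm across, 40 mm tall; a bystander, loose; origin under its centre.
- dropper: a small amber bottle, 32 mm across, 75 mm tall; a bystander, loose; origin under its centre.
Things that resemble listed ones, but are neither listed nor needed, are in the scene too. What is shaped like the jar_mid but pink or turquoise is not meant.

How it is judged:
On the way, in this order (a step that is already met when the one before it is completed fails the run):
1. a finger pushes on a spoke (contact force between the fingers and spokes above 0.5 N), for 0.05 s.
2. the tall bottle stands still under the probe (horizontal distance between tall_bottle and probe_tip below 0.01 m and angular speed of turntable below 0.1 rad/s and horizontal distance between tall_bottle and turntable below 0.095 m and height (world z) of tall_bottle between 0.035 and 0.046 m and angle between tall_bottle's own z axis and vertical below 0.15 rad), for 0.3 s.
3. the start button is pressed down with the bottle in place (value of joint start above 0.0045 m and horizontal distance between tall_bottle and probe_tip below 0.01 m), for 0.05 s.
At the end, for the whole second after the job is handed in: the tall bottle's axis is within 10 mm of the probe's axis, the turntable is at rest, bottle and jars stand upright in their seats, and the start button has been pressed (4.5 of its 6 mm) and is up again (under 2 mm) (horizontal distance between tall_bottle and probe_tip below 0.01 m and angular speed of turntable below 0.05 rad/s and value of joint start below 0.002 m and horizontal distance between each of tall_bottle, jar_mid, jar_low and turntable below 0.095 m and height (world z) of tall_bottle between 0.035 and 0.046 m and angle between each of tall_bottle, jar_mid, jar_low's own z axis and vertical below 0.15 rad and height (world z) of jar_mid between 0.035 and 0.046 m and height (world z) of jar_low between 0.035 and 0.046 m); the robot touches nothing.
It fails at once if the start button is pressed before the tall bottle is under the probe (value of joint start above 0.003 m and not (horizontal distance between tall_bottle and probe_tip below 0.01 m)).
It fails at once if the robot touches the bottle or a jar on the turntable (contact force between any of the fingers, the arm and tall_bottle above 1 N or contact force between any of the fingers, the arm and jar_mid above 1 N or contact force between any of the fingers, the arm and jar_low above 1 N).
It fails at once if the bottle or a jar on the turntable is lifted or tipped (height (world z) of any of tall_bottle, jar_mid, jar_low above 0.06 m or angle between any of tall_bottle, jar_mid, jar_low's own z axis and vertical above 0.35 rad).
It fails at once if something else on the bench is moved by more than 20 mm (distance of any of beaker, bench_bottle, bench_jar, spatula, weigh_cup, dropper from where it was at the start of the episode above 0.02 m).
It also fails if it takes over 72 s, if anything falls off the work surface, if the arm or the gripper's body presses on something with over 40 N, if the wrist force passes 120 N, or if a joint passes its speed limit or range.

## Working session

There is one attempt and no reset: what is moved stays moved. The work goes in short steps, Python scripts to look and compute and a tool call to move; the robot and the scene stay as the last step left them, time stands still between calls to the robot, and variables do not carry over. Pictures are saved under pics/ and viewed, at most 10 in all, crops included, and the job is handed in when it is done.

Besides the shell and the picture viewer there is one more tool, called after "Request:" as name(argument=value, ...) on one line, values as JSON. step_arm: Moves the arm, as the interface text tells. Its arguments: {"type":"object","properties":{"moves":{"type":"array","items":{"type":"number"}}},"required":["moves"]}

```bash
mkdir -p pics; python3 - <<'E'
from workcell import *
import cv2,pickle
s=sense();print(s['time'],s['ee_pos'],s['ee_rot'],s['gripper_width'])
for n in("scene","top"):
    c=camera(n);pickle.dump(c,open(n+'.pkl','wb'));cv2.imwrite(f'pics/{n}0.png',c['img'][:,:,::-1]);print(n,c['fx'],c['fy'],c['cx'],c['cy'],c['rvec'],c['tvec'])
E
```

```text
0.0 [ 0.26706516 -0.59209533  0.23041847] [-3.06981284e+00 -6.60376306e-01  7.35775602e-04] 0.08541193756428785
scene 458.4591674130839 458.4591674130839 326.3833369438113 235.97493401314898 [ 2.27387265  1.20338677 -0.3966041 ] [-0.27947875 -0.2672942   1.4491779 ]
top 582.0767335692746 582.0767335692746 312.29918241935695 245.09015453006012 [ 2.11529251 -2.14009213  0.18155393] [0.01671665 0.53279712 1.60349818]
```

View pics/scene0.png

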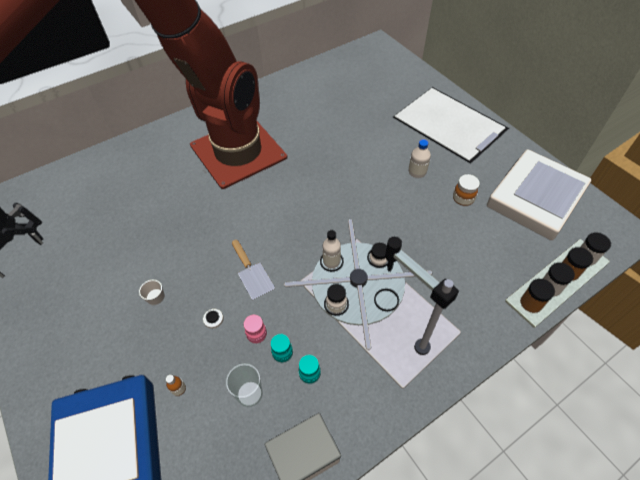

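View pics/top0.png

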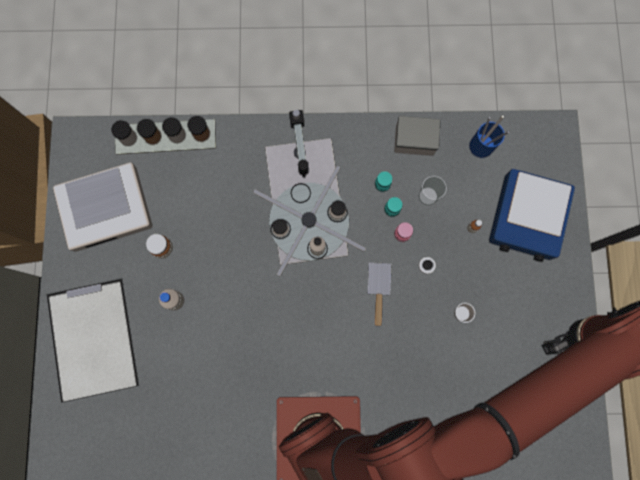

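The scene view shows the tall bottle at (332,250), the jars at (337,298) and (380,255), the empty seat at (386,299), the probe at (393,250) and the start button at (212,318). In the top view, the bottle is at (317,246), the jars at (280,229) and (338,211), the empty seat at (300,192) and the button at (427,265). I'll confirm with one enlarged crop.

```bash
cat > h.py <<'E'
import numpy as np,cv2,pickle
def load(n): return pickle.load(open(n+'.pkl','rb'))
def ray(c,u,v):
    R=cv2.Rodrigues(np.array(c['rvec'],float))[0];o=-R.T@np.array(c['tvec'],float)
    d=R.T@np.array([(u-c['cx'])/c['fx'],(v-c['cy'])/c['fy'],1]);return o,d
def onz(c,u,v,z):
    o,d=ray(c,u,v);return (o+d*(z-o[2])/d[2]).round(4)
def proj(c,P):
    K=np.array([[c['fx'],0,c['cx']],[0,c['fy'],c['cy']],[0,0,1]])
    return cv2.projectPoints(np.array(P,float).reshape(-1,3),np.array(c['rvec'],float),np.array(c['tvec'],float),K,None)[0][:,0].round(1)
E
python3 - <<'E'
from h import *
t=load('top');s=load('scene')
a=cv2.resize(t['img'][100:300,240:450],None,fx=2.9,fy=2.9,interpolation=cv2.INTER_CUBIC)
b=cv2.resize(s['img'][205:395,190:470],None,fx=2.8,fy=2.8,interpolation=cv2.INTER_CUBIC)
cv2.imwrite('pics/a.png',a[:,:,::-1]);cv2.imwrite('pics/b.png',b[:,:,::-1])
print(onz(t,309,219.5,.05),onz(s,359,278,.06),onz(t,427,265,.022),onz(s,212,317.5,.022))
E
```

```text
[0.6066 0.0191 0.05  ] [0.6134 0.0189 0.06  ] [ 0.4756 -0.3165  0.022 ] [ 0.4862 -0.3202  0.022 ]
```

View pics/a.png

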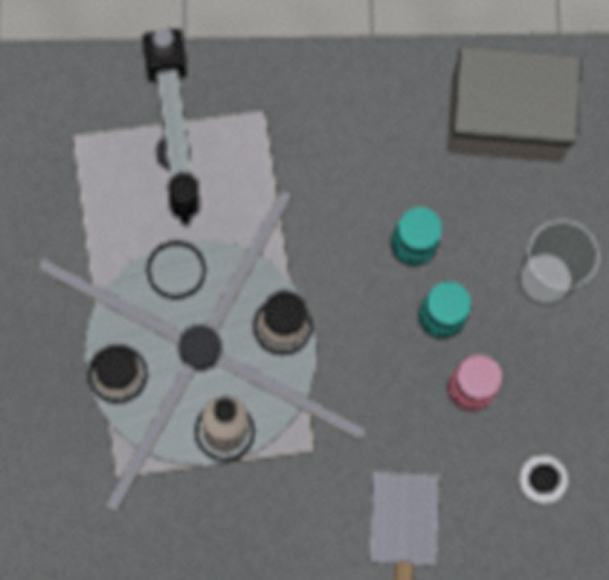

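View pics/b.png

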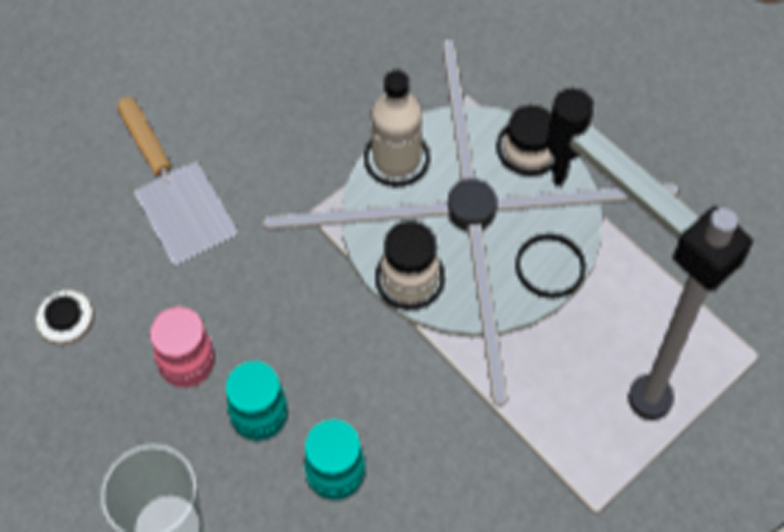

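```bash
python3 - <<'E'
from h import *
t=load('top');s=load('scene')
A=lambda x,y:(240+x/2.9,100+y/2.9)
B=lambda x,y:(190+x/2.8,205+y/2.8)
print('plate',[onz(t,*A(*p),.012) for p in[(75,135),(265,112),(312,452),(115,475)]],[onz(s,*B(*p),.012) for p in[(757,355),(597,510)]])
def tri(p,q):
    o,d=ray(t,*p);a,b=ray(s,*q);d=d/np.linalg.norm(d);b=b/np.linalg.norm(b)
    k=np.linalg.lstsq(np.c_[d,-b],a-o,rcond=None)[0];P,Q=o+k[0]*d,a+k[1]*b
    return ((P+Q)/2).round(4),np.linalg.norm(P-Q).round(4)
for n,p,q in[('hub',(200,348),(473,204)),('button',(544,478),(63,314)),('seat',(177,269),(550,265)),('sp1',(42,264),(671,189)),('sp2',(362,433),(268,222)),('sp3',(285,197),(500,400)),('sp4',(112,506),(448,44)),('btlcap',(225,410),(397,82)),('probetip',(186,222),(560,182))]:
    print(n,tri(A(*p),B(*q)),onz(t,*A(*p),.05),onz(s,*B(*q),.05))
# button by masks
for c,(u,v),n in((t,A(544,478),'t'),(s,B(63,314),'s')):
    u,v=int(u),int(v);g=c['img'][v-14:v+15,u-14:u+15].astype(int)
    w=(g.min(2)>150).astype('uint8')
    cnt=max(cv2.findContours(w,cv2.RETR_EXTERNAL,cv2.CHAIN_APPROX_NONE)[0],key=cv2.contourArea)
    m=np.zeros_like(w);cv2.drawContours(m,[cnt],-1,1,-1)
    bl=((g.max(2)<70)&(m>0));ys,xs=np.nonzero(bl);Y,X=np.nonzero(m)
    print(n,'black',onz(c,u-14+xs.mean(),v-14+ys.mean(),.022),'housing',onz(c,u-14+X.mean(),v-14+Y.mean(),.010),bl.sum(),m.sum())
E
```

```text
plate [array([0.8396, 0.146 , 0.012 ]), array([ 0.8619, -0.0501,  0.012 ]), array([ 0.5063, -0.0908,  0.012 ]), array([0.4855, 0.1053, 0.012 ])] [array([0.8439, 0.1474, 0.012 ]), array([ 0.8686, -0.0462,  0.012 ])]
hub (array([0.6068, 0.0213, 0.0483]), np.float64(0.0049)) [0.6051 0.0192 0.05  ] [0.6086 0.0229 0.05  ]
button (array([ 0.4783, -0.3196,  0.0088]), np.float64(0.0025)) [ 0.4721 -0.3128  0.05  ] [ 0.5014 -0.3198  0.05  ]
seat (array([0.6891, 0.0431, 0.0411]), np.float64(0.004)) [0.6856 0.0412 0.05  ] [0.6932 0.0413 0.05  ]
sp1 (array([0.6934, 0.1759, 0.0478]), np.float64(0.0013)) [0.6924 0.1751 0.05  ] [0.6945 0.1753 0.05  ]
sp2 (array([ 0.52  , -0.1358,  0.0466]), np.float64(0.0049)) [ 0.5185 -0.1377  0.05  ] [ 0.5228 -0.1343  0.05  ]
sp3 (array([ 0.7618, -0.0657,  0.0431]), np.float64(0.0045)) [ 0.7584 -0.0673  0.05  ] [ 0.7647 -0.0657  0.05  ]
sp4 (array([0.451 , 0.1075, 0.0466]), np.float64(0.0032)) [0.4498 0.1059 0.05  ] [0.4538 0.1074 0.05  ]
btlcap (array([ 0.5245, -0.0023,  0.1556]), np.float64(0.004)) [ 0.5429 -0.0046  0.05  ] [0.463  0.0422 0.05  ]
probetip (array([0.6921, 0.0313, 0.1928]), np.float64(0.0045)) [0.7338 0.0318 0.05  ] [0.6339 0.0995 0.05  ]
t black [ 0.4771 -0.3171  0.022 ] housing [ 0.478  -0.3195  0.01  ] 63 205
s black [ 0.4837 -0.3192  0.022 ] housing [ 0.4795 -0.3191  0.01  ] 113 298
```

The tall bottle is crop b (397,130), the only tall slim white one with a small cap. The pink and turquoise jars on the bench are decoys. The button is at (544,478) in crop a.

The measured geometry is consistent:
- **Turntable axis:** ≈(0.607, 0.021).
- **Station yaw:** 6.5°.
- **Turntable yaw:** ≈15.9°, so the bottle is at 196°.
- **Rotation needed:** ≈ +170.6° (counter-clockwise). I'll do it in two sweeps across the near side.

Request:
step_arm(moves=[1, 0, 0, 0, 0.106, 1, 0, 0, 0, 0.106, 1, 0, 0, 0, 0.106, 1, 0, 0, 0, 0.106, 1, 3, -2, 0, 0, 1, 3, -2, 0, 0, 1, 3, -2, 0, 0, 1, 3, -2, 0, 0])

```text
time: 0.77
ee_pos: [0.3882, -0.5114, 0.2309]
ee_rot: [-3.141, 0.001, 0.001]
force: [0.0, -0.9, 1.0]
gripper_width: -0.0002
grip_force: 0.0
```

Request:
step_arm(moves=[1, 3, -3, 0, 0, 1, 3, -3, 0, 0, 1, 2, -3, 0, 0, 1, 0, -3, 0, 0, 1, 0, -3, 0, 0, 1, 0, -3, 0, 0, 1, 0, -3, 0, 0, 1, 0, -3, 0, 0])

```text
time: 1.43
ee_pos: [0.4659, -0.272, 0.2309]
ee_rot: [-3.141, 0.0, 0.001]
force: [0.4, 0.1, 0.2]
gripper_width: -0.0
grip_force: 0.0
```

Request:
step_arm(moves=[1, 0, -4, 0, 0, 1, 0, -4, 0, 0, 1, 0, -4, 0, 0, 1, 0, -4, 0, 0, 1, 0, -4, 0, 0, 1, 0, -4, 0, 0, 1, 0, -4, 0, 0, 1, 0, -4, 0, 0])

```text
time: 2.1
ee_pos: [0.4657, 0.0482, 0.2313]
ee_rot: [3.141, -0.001, 0.0]
force: [0.7, -0.8, 0.7]
gripper_width: 0.0001
grip_force: 0.0
```

Request:
step_arm(moves=[1, 0.5, -4, 0, 0, 1, 1, -4.1, 0, 0, 1, 1, 0, 2, 0, 1, 0, 0, 3, 0, 1, 0, 0, 3, 0, 1, 0, 0, 3, 0, 1, 0, 0, 3, 0, 1, 0, 0, 3, 0])

```text
time: 2.77
ee_pos: [0.4908, 0.1268, 0.0598]
ee_rot: [-3.142, 0.0, 0.0]
force: [1.2, 0.5, -0.3]
gripper_width: 0.0001
grip_force: 0.0
```

Request:
step_arm(moves=[1, 0, 0, 1.2, 0, 1, 0, 0, 1, 0, 1, 0, 0, 0, 0])

```text
time: 3.02
ee_pos: [0.4904, 0.1267, 0.0381]
ee_rot: [3.141, -0.0, -0.004]
force: [-0.2, 0.1, 0.2]
gripper_width: -0.0
grip_force: 0.0
```

```bash
python3 - <<'E'
import numpy as np
a=np.radians(np.arange(137.6,240,3.4));p=100*.157*np.c_[np.cos(a),-np.sin(a)]
print((p[1:]-p[:-1]).round(2).tolist(),len(a))
E
```

```text
[[-0.61, 0.71], [-0.56, 0.74], [-0.52, 0.77], [-0.47, 0.8], [-0.42, 0.83], [-0.37, 0.85], [-0.32, 0.87], [-0.27, 0.89], [-0.22, 0.91], [-0.16, 0.92], [-0.11, 0.93], [-0.05, 0.93], [0.0, 0.93], [0.06, 0.93], [0.11, 0.92], [0.17, 0.92], [0.22, 0.91], [0.27, 0.89], [0.33, 0.87], [0.38, 0.85], [0.43, 0.83], [0.48, 0.8], [0.52, 0.77], [0.57, 0.74], [0.61, 0.7], [0.65, 0.67], [0.69, 0.63], [0.72, 0.58], [0.76, 0.54], [0.79, 0.5]] 31
```

Request:
step_arm(moves=[1, -0.61, 0.71, 0, 0, 1, -0.56, 0.74, 0, 0, 1, -0.52, 0.77, 0, 0, 1, -0.47, 0.8, 0, 0, 1, -0.42, 0.83, 0, 0, 1, -0.37, 0.85, 0, 0, 1, -0.32, 0.87, 0, 0, 1, -0.27, 0.89, 0, 0])

```text
time: 3.68
ee_pos: [0.4556, 0.0613, 0.0395]
ee_rot: [3.142, -0.001, 0.001]
force: [0.8, 1.0, 0.5]
gripper_width: -0.0001
grip_force: 0.4
```

Request:
step_arm(moves=[1, -0.22, 0.91, 0, 0, 1, -0.16, 0.92, 0, 0, 1, -0.11, 0.93, 0, 0, 1, -0.05, 0.93, 0, 0, 1, 0, 0.93, 0, 0, 1, 0.06, 0.93, 0, 0, 1, 0.11, 0.92, 0, 0, 1, 0.17, 0.92, 0, 0])

```text
time: 4.35
ee_pos: [0.4539, -0.0125, 0.0393]
ee_rot: [-3.142, 0.0, 0.0]
force: [0.1, 0.9, 0.2]
gripper_width: 0.0002
grip_force: 0.4
```

Request:
step_arm(moves=[1, 0.22, 0.91, 0, 0, 1, 0.27, 0.89, 0, 0, 1, 0.33, 0.87, 0, 0, 1, 0.38, 0.85, 0, 0, 1, 0.43, 0.83, 0, 0, 1, 0.48, 0.8, 0, 0, 1, 0.52, 0.77, 0, 0, 1, 0.57, 0.74, 0, 0])

```text
time: 5.02
ee_pos: [0.4863, -0.079, 0.0393]
ee_rot: [-3.142, 0.0, 0.0]
force: [0.3, 0.5, -0.4]
gripper_width: 0.0
grip_force: 0.4
```

Request:
step_arm(moves=[1, 0.61, 0.7, 0, 0, 1, 0.5, 0.5, 0, 0, 1, 0.3, 0.3, 0, 0, 1, 0.1, 0.1, 0, 0, 1, 0, 0, 0, 0])

```text
time: 5.43
ee_pos: [0.501, -0.0944, 0.0392]
ee_rot: [-3.141, 0.001, 0.0]
force: [0.4, -0.2, 0.5]
gripper_width: 0.0001
grip_force: 0.0
```

```bash
python3 - <<'E'
from h import *
from workcell import *
print(sense()['time'])
c=camera('top');pickle.dump(c,open('top1.pkl','wb'));
s=camera('scene');pickle.dump(s,open('scene1.pkl','wb'))
a=cv2.resize(c['img'][120:320,240:440],None,fx=2.9,fy=2.9,interpolation=cv2.INTER_CUBIC)
cv2.imwrite('pics/c.png',a[:,:,::-1])
E
```

```text
5.4333
```

View pics/c.png

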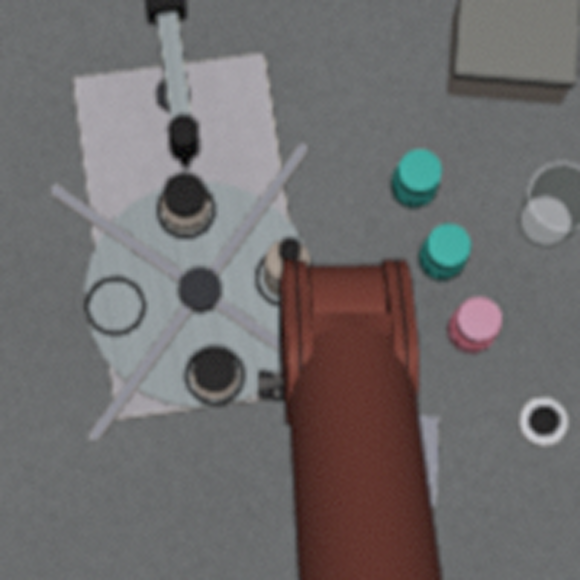

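The pushed spoke is hidden under the wrist. The bottle is now at crop (285,260), on the right, and the other spoke tips are at (55,188), (302,150) and (95,437).

```bash
python3 - <<'E'
from h import *
t=load('top')
C=np.array([.6055,.0195])
for p in [(55,188),(302,150),(95,437)]:
    P=onz(t,240+p[0]/2.9,120+p[1]/2.9,.05)[:2]-C;print(np.degrees(np.arctan2(P[1],P[0]))%360,np.hypot(*P))
a=np.radians(np.arange(134,240,3.4));p=100*.157*np.c_[np.cos(a),-np.sin(a)]
print(a[0],p[0],(p[1:]-p[:-1]).round(2).tolist())
E
```

```text
53.62112317502305 0.17736651318667793
323.7778173861372 0.1751511918315145
144.60105263791326 0.1776385374855355
2.3387411976724017 [-10.90613642 -11.29363487] [[-0.65, 0.67], [-0.61, 0.7], [-0.57, 0.74], [-0.52, 0.77], [-0.48, 0.8], [-0.43, 0.83], [-0.38, 0.85], [-0.33, 0.87], [-0.27, 0.89], [-0.22, 0.91], [-0.17, 0.92], [-0.11, 0.92], [-0.06, 0.93], [-0.0, 0.93], [0.05, 0.93], [0.11, 0.93], [0.16, 0.92], [0.22, 0.91], [0.27, 0.89], [0.32, 0.87], [0.37, 0.85], [0.42, 0.83], [0.47, 0.8], [0.52, 0.77], [0.56, 0.74], [0.61, 0.71], [0.65, 0.67], [0.69, 0.63], [0.72, 0.59], [0.76, 0.54], [0.79, 0.5]]
```

Request:
step_arm(moves=[1, -0.7, -0.7, 0, 0, 1, 0, 0, -3, 0, 1, 0, 0, -3, 0, 1, -1.5, -2, 0, 0, 1, -2, -3, 0, 0, 1, -0.9, -3, 0, 0, 1, 0, -3, 0, 0, 1, 0, -3, 0, 0])

```text
time: 6.2
ee_pos: [0.4484, 0.0543, 0.0995]
ee_rot: [3.141, -0.0, 0.001]
force: [1.9, -0.5, 0.1]
gripper_width: 0.0
grip_force: 0.0
```

Request:
step_arm(moves=[1, 0.6, -3, 0, 0, 1, 2.5, -3.5, 0, 0, 1, 2, -1.5, 0, 0, 1, 0, 0, 3, 0, 1, 0, 0, 0, 0])

```text
time: 6.62
ee_pos: [0.4976, 0.1328, 0.0657]
ee_rot: [3.141, 0.004, -0.008]
force: [-1.6, -1.7, -1.3]
gripper_width: -0.0001
grip_force: 0.0
```

Request:
step_arm(moves=[1, 0.3, -0.4, 0, 0, 1, 0, 0, 1.4, 0, 1, 0, 0, 1.3, 0, 1, -0.3, 0.4, 0, 0, 1, -0.65, 0.67, 0, 0, 1, -0.61, 0.7, 0, 0, 1, -0.57, 0.74, 0, 0, 1, -0.52, 0.77, 0, 0])

```text
time: 7.28
ee_pos: [0.4765, 0.1019, 0.0434]
ee_rot: [3.141, -0.001, 0.003]
force: [1.6, 1.2, 0.3]
gripper_width: -0.0001
grip_force: 0.6
```

Request:
step_arm(moves=[1, -0.48, 0.8, 0, 0, 1, -0.43, 0.83, 0, 0, 1, -0.38, 0.85, 0, 0, 1, -0.33, 0.87, 0, 0, 1, -0.27, 0.89, 0, 0, 1, -0.22, 0.91, 0, 0, 1, -0.17, 0.92, 0, 0, 1, -0.11, 0.92, 0, 0])

```text
time: 7.95
ee_pos: [0.4525, 0.0321, 0.0423]
ee_rot: [-3.142, 0.0, 0.0]
force: [0.4, 1.2, 0.1]
gripper_width: 0.0002
grip_force: 0.5
```

Request:
step_arm(moves=[1, -0.06, 0.93, 0, 0, 1, 0, 0.93, 0, 0, 1, 0.05, 0.93, 0, 0, 1, 0.11, 0.93, 0, 0, 1, 0.16, 0.92, 0, 0, 1, 0.22, 0.91, 0, 0, 1, 0.27, 0.89, 0, 0, 1, 0.2, 0.6, 0, 0])

```text
time: 8.62
ee_pos: [0.4625, -0.0387, 0.0423]
ee_rot: [3.141, -0.002, -0.0]
force: [0.7, 0.9, 0.6]
gripper_width: -0.0002
grip_force: 0.5
```

Request:
step_arm(moves=[1, 0.37, 0.85, 0, 0, 1, 0.42, 0.83, 0, 0, 1, 0.47, 0.8, 0, 0, 1, 0.52, 0.77, 0, 0, 1, 0.5, 0.65, 0, 0, 1, 0.35, 0.42, 0, 0, 1, 0.15, 0.17, 0, 0, 1, 0, 0, 0, 0])

```text
time: 9.28
ee_pos: [0.4903, -0.0828, 0.0422]
ee_rot: [-3.142, 0.001, 0.0]
force: [-0.5, 0.2, 0.1]
gripper_width: -0.0004
grip_force: 0.0
```

```bash
python3 - <<'E'
from h import *
from workcell import *
print(sense()['time'])
c=camera('top');pickle.dump(c,open('top1.pkl','wb'));
s=camera('scene');pickle.dump(s,open('scene1.pkl','wb'))
a=cv2.resize(c['img'][120:280,240:370],None,fx=3,fy=3,interpolation=cv2.INTER_CUBIC)
b=cv2.resize(s['img'][210:370,280:400],None,fx=3,fy=3,interpolation=cv2.INTER_CUBIC)
cv2.imwrite('pics/d.png',np.hstack([a,b])[:,:,::-1])
E
```

```text
9.2833
```

View pics/d.png

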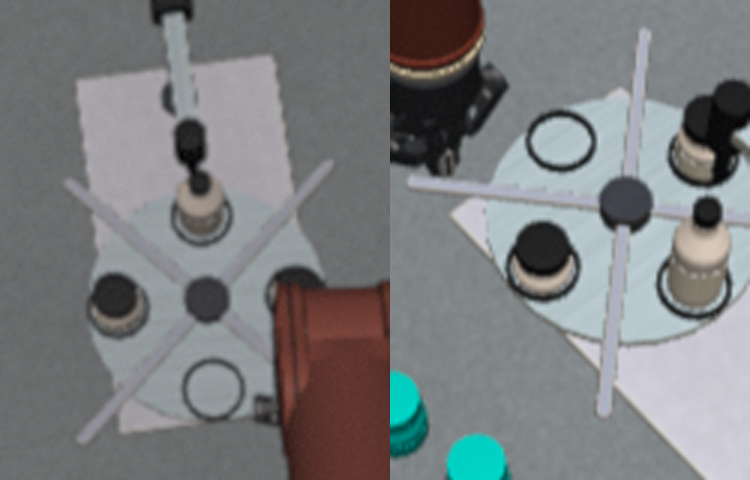

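The bottle is almost under the probe: its cap is at (200,180) in the top half and (707,210) in the scene half. Spoke tips are at (68,182), (330,164) and (82,440).

```bash
cat >> h.py <<'E'
def tri(t,s,p,q):
    o,d=ray(t,*p);a,b=ray(s,*q);d=d/np.linalg.norm(d);b=b/np.linalg.norm(b)
    k=np.linalg.lstsq(np.c_[d,-b],a-o,rcond=None)[0];P,Q=o+k[0]*d,a+k[1]*b
    return ((P+Q)/2).round(4),np.linalg.norm(P-Q).round(4)
E
python3 - <<'E'
from h import *
t=load('top1');s=load('scene1')
A=lambda x,y:(240+x/3,120+y/3)
B=lambda x,y:(280+(x-390)/3,210+y/3)
C=np.array([.6055,.0195])
for p in [(68,182),(330,164),(82,440)]:
    P=onz(t,*A(*p),.05)[:2]-C;print(np.degrees(np.arctan2(P[1],P[0]))%90,np.hypot(*P))
print('cap',tri(t,s,A(200,180),B(707,207)))
print('seats empty/bottle/top ',onz(t,*A(213,389),.046),onz(t,*A(203,215),.046),onz(s,*B(562,140),.046),onz(s,*B(697,280),.046))
print('hub',onz(t,*A(208,299),.06))
print('plate far corners',onz(t,*A(78,81),.012),onz(t,*A(272,58),.012),'upright base',onz(t,*A(180,98),.012),'boom end',onz(t,*A(173,12),.28))
E
```

```text
48.36915085872848 0.1768702631874561
47.69827979285842 0.178742636211957
48.438628289328136 0.17801643182582896
cap (array([0.6917, 0.0247, 0.161 ]), np.float64(0.0034))
seats empty/bottle/top  [0.52   0.0143 0.046 ] [0.6897 0.0221 0.046 ] [0.5261 0.016  0.046 ] [0.694  0.0289 0.046 ]
hub [0.6039 0.018  0.06  ]
plate far corners [0.8382 0.1456 0.012 ] [ 0.8597 -0.0479  0.012 ] upright base [0.8192 0.0442 0.012 ] boom end [0.8022 0.0431 0.28  ]
```

Request:
step_arm(moves=[1, 0.15, 0.15, 0, 0, 1, 0.15, 0.2, 0, 0, 1, 0.15, 0.15, 0, 0, 1, 0.1, 0.1, 0, 0, 1, 0.1, 0.1, 0, 0, 1, 0, 0, 0, 0, 1, -0.5, -0.5, 0, 0, 1, -0.5, -0.5, 0, 0])

```text
time: 10.05
ee_pos: [0.4861, -0.0791, 0.0422]
ee_rot: [-3.142, 0.001, 0.0]
force: [-0.4, -0.3, -0.3]
gripper_width: 0.0
grip_force: 0.0
```

Request:
step_arm(moves=[1, 0, 0, -3, 0, 1, 0, 0, -4, 0, 1, 0, 0, -4, 0, 1, -1.5, 3, -3, 0, 1, -1.5, 4, 0, 0, 1, 0, 4, 0, 0, 1, 0, 4, 0, 0, 1, 0, 4, 0, 0])

```text
time: 10.72
ee_pos: [0.4572, -0.2672, 0.1807]
ee_rot: [3.141, 0.001, 0.001]
force: [2.0, -0.3, -0.2]
gripper_width: -0.0002
grip_force: 0.0
```

```bash
python3 - <<'E'
from h import *
from workcell import *
print(sense()['time'],sense()['ee_pos'])
c=camera('top');pickle.dump(c,open('top2.pkl','wb'));
s=camera('scene');pickle.dump(s,open('scene2.pkl','wb'))
a=cv2.resize(c['img'][120:280,240:370],None,fx=3,fy=3,interpolation=cv2.INTER_CUBIC)
b=cv2.resize(s['img'][210:370,280:415],None,fx=3,fy=3,interpolation=cv2.INTER_CUBIC)
cv2.imwrite('pics/e.png',np.hstack([a,b])[:,:,::-1])
E
```

```text
10.7167 [ 0.45722392 -0.26722902  0.18067094]
```

View pics/e.png

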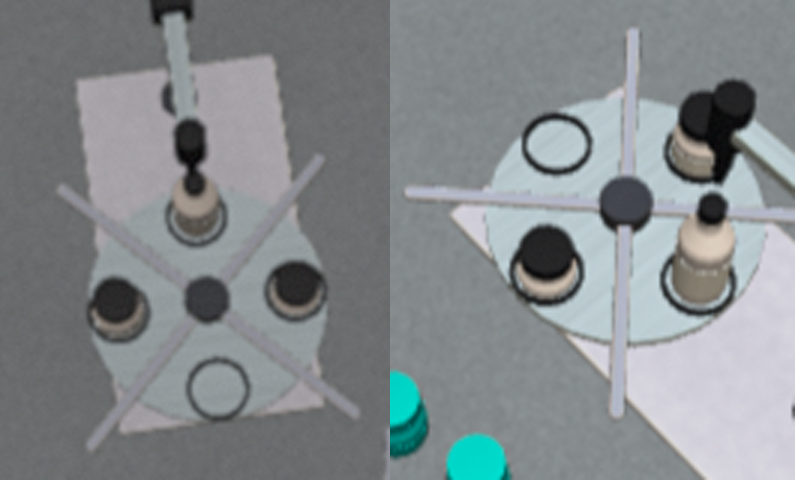

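The bottle cap is at (194,180) in the top half and (712,206) in the scene half, right below the probe tip at (190,160) and (718,180). I'll check this numerically.

```bash
python3 - <<'E'
from h import *
t=load('top2');s=load('scene2')
A=lambda x,y:(240+x/3,120+y/3)
B=lambda x,y:(280+(x-390)/3,210+y/3)
C=np.array([.6055,.0195])
for p in [(61,188),(320,158),(91,446),(355,413)]:
    P=onz(t,*A(*p),.05)[:2]-C;print(np.degrees(np.arctan2(P[1],P[0]))%90,np.hypot(*P))
print('cap',tri(t,s,A(194,180),B(712,203)))
print('probe',tri(t,s,A(191,161),B(718,180)))
# button: black & white masks, both views, no arm
E
```

```text
51.21966438330295 0.17817903917127847
51.32000295903821 0.17728846550184812
51.71919340295179 0.1770736852273652
51.325038141525596 0.17714790430597818
cap (array([0.6914, 0.0298, 0.1614]), np.float64(0.0028))
probe (array([0.6959, 0.0297, 0.2003]), np.float64(0.0019))
```

The turntable yaw is 6.4° against a target of 6.5°, and the cap is within about 5 mm of the probe, so the bottle is centred. Next I press the button at ≈(0.4795, -0.318).

Request:
step_arm(moves=[1, 1.1, 2.6, 0, 0, 1, 1.1, 2.5, 0, 0, 1, 0, 0, 4, 0, 1, 0, 0, 4, 0, 1, 0, 0, 4, 0, 1, 0, 0, 2.5, 0, 1, 0, 0, 0, 0, 1, 0, 0, 0, 0])

```text
time: 11.48
ee_pos: [0.4792, -0.3158, 0.0345]
ee_rot: [-3.14, -0.001, 0.003]
force: [0.3, 0.4, 0.9]
gripper_width: -0.0002
grip_force: 0.0
```

Request:
step_arm(moves=[1, 0, 0.2, 0.5, 0, 1, 0, 0, 0.5, 0, 1, 0, 0, 0.3, 0, 1, 0, 0, 0.2, 0, 1, 0, 0, 0.2, 0, 1, 0, 0, 0.1, 0, 1, 0, 0, 0.1, 0, 1, 0, 0, 0, 0])

```text
time: 12.15
ee_pos: [0.4805, -0.3195, 0.0165]
ee_rot: [3.141, -0.0, 0.002]
force: [1.9, -1.4, 4.5]
gripper_width: 0.0
grip_force: 1.8
```

Request:
step_arm(moves=[1, 0, 0, 0.1, 0, 1, 0, 0, 0.1, 0, 1, 0, 0, 0, 0, 1, 0, 0, 0, 0])

```text
time: 12.48
ee_pos: [0.4806, -0.3196, 0.0159]
ee_rot: [3.141, -0.001, 0.002]
force: [-3.1, 1.7, 17.7]
gripper_width: -0.0001
grip_force: 9.1
```

Request:
step_arm(moves=[1, 0, 0, -1, 0, 1, 0, 0, -2, 0, 1, 0, 0, -4, 0, 1, 0, 0, -4, 0, 1, 0, 0, -4, 0, 1, 0, 0, 0, 0, 1, 0, 0, 0, 0, 1, 0, 0, 0, 0])

```text
time: 13.15
ee_pos: [0.4794, -0.3187, 0.1635]
ee_rot: [-3.141, 0.0, 0.001]
force: [-0.3, 0.4, -0.9]
gripper_width: -0.0003
grip_force: 0.0
```

```bash
python3 - <<'E'
from h import *
from workcell import *
c=camera('top');a=cv2.resize(c['img'][120:340,240:500],None,fx=3,fy=2.7)
cv2.imwrite('pics/f.png',a[:,:,::-1]);o=load('top2')['img']
print(sense()['time'],np.abs(c['img'][150:265,255:350].astype(int)-o[150:265,255:350]).mean(), np.abs(c['img'][165:240,375:510].astype(int)-load('top')['img'][165:240,375:510]).mean())
E
```

```text
13.2 1.2525705568268497 11.817975308641975
```

View pics/f.png

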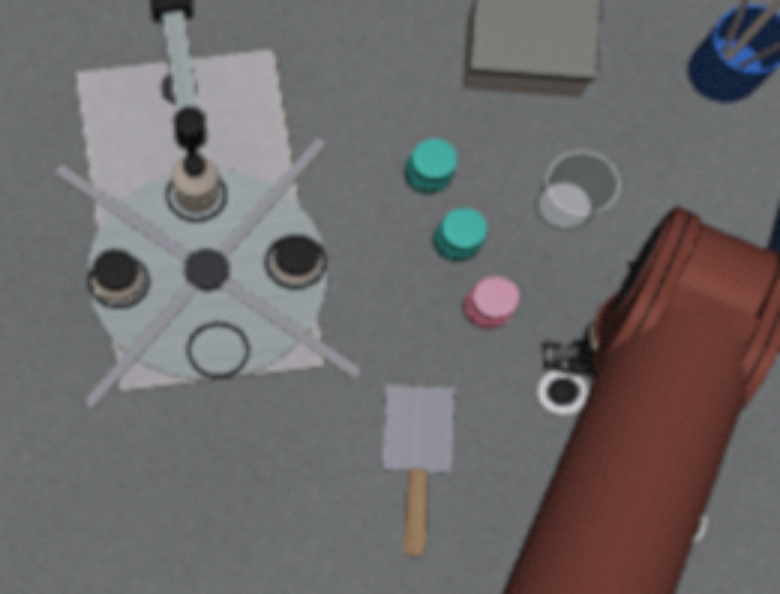

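The turntable hasn't moved and the bottle cap is at (193,162), right by the probe. The button was bottomed (17.7 N) and released. The arm is clear and the visible bystanders are in place, so I'm handing in.

```bash
python3 -c "
from workcell import *
print(close_job())"
```

```text
the job is handed in; nothing more can be done
None
```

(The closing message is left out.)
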